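Move the charged battery into the shelf-label printer

TASK

Press the red catch on the charging dock so the battery pops loose, slide the battery out, and slide it into the dovetail on top of the label printer until its catch clicks, then let go so that it stays in by itself. Feel your way in gently: never push it in with more than about 15 N, nor press or pull with more than about 25 N at the dock. Leave the other things on the counter where they are.

Things in the scene. Friction and masses are not known exactly. Their poses are not given: they have to be found in the camera images.
- battery_mid (a point): Blue battery with black band, about 0.3 kg, in the charger at the start. Block 76 long (x) x 42 wide (y), flat sides 12.5 to 57 mm above the underside; under it a grey dovetail foot 60 x 36 x 6 mm. Point: on the centre line, 35 mm above the underside, 22 mm below the top: grip here across the width from above. x = front, the end that goes in first; yellow spot on top 18 mm ahead. z up.
- battery_nose (a point): Middle of the front edge of the battery's foot, 30 mm ahead of battery_mid and 32 mm below it. The catch holds only a battery that goes in this end first.
- charger_seat (a point): Black charging dock, 181 x 96 mm, 35 mm high, yellow strip at its entry (-x) end; fixed. Point: on its slide floor (its top, z 35 mm) under the middle of the home battery, whose battery_mid is 35 mm above, axes alike. The battery leaves towards -x only, held by two rails; 64 mm out it is clear of them and can be lifted. Latched by a sprung tooth in the floor behind the battery's nose bar.
- charger_pad (a point): Centre of the top of the charger's red catch pad, 26 x 36 mm, 68 mm from charger_seat along +x and 15 mm above the slide floor. Pressed straight down 4 to 5.5 mm (its full travel; 3 to 10 N) it frees the battery, and two brass prongs push it about 10 to 14 mm out by themselves (3 to 5 N). Then the pad can be let go.
- charger_catch (a joint): How far the charger's catch is down, m: 0 up, 0.0055 fully down; sprung up.
- printer_mouth (a point): Set-down point on the printer's slide floor, 80 mm before printer_seat (-x side; same axes). Bare floor here, 60 mm wide, its edge 10 mm behind: lower the foot flat with battery_mid over this point, then slide to +x. Flared cheeks without lips 31 to 49 mm ahead, then rails: 38.8 mm inside (1.4 mm play each side of the foot), tops 10.5 mm above the floor, lips 31 mm apart, 7.2 mm above the floor.
- printer_seat (a point): Shelf-label printer, white, blue sides, 201 x 124 mm, 75 mm high, yellow-and-white label out of its entry (-x) end; fixed. Point: on the grey slide floor on top (z 75 mm) under the nominal middle of a home battery; x inwards. The catch and steel end stop are adjustable: the click comes anywhere from 7.5 mm before to 7.5 mm beyond this point, unmeasured. The slide and rails are like the charger's.
- printer_catch (a joint): How far the printer's catch is down, m. 0 up; about 0.004 while the battery rides over its tooth in its last 18 mm; back to 0 at the click. Over the last 14 mm two prongs push back with 3 to 5 N: an unlatched battery springs out again. Feel: 3 to 12 N of push up to the click, then a hard stop 2 mm after it. The battery rests against the catch when let go. A red pad on the far end releases it (not needed).
- shampoo: green bottle, 58 mm across, 170 mm tall; a bystander; origin at the centre of its underside.
- lotion: red bottle, 54 mm across, 150 mm tall; a bystander; origin at the centre of its underside.
- cream_jar: low orange jar, 60 mm across, 55 mm tall, often between the two devices; a bystander; origin at the centre of its underside.
- spray_can: bare metal can, 48 mm across, 140 mm tall; a bystander; origin at the centre of its underside.
- dye_carton: green upright carton, 45 x 75 x 150 mm tall; a bystander; origin at the centre of its underside.
- label_roll: white paper-coloured roll of labels standing on end, 72 mm across, 50 mm tall; a bystander; origin at the centre of its underside.
- soap_carton: flat brown carton, 60 x 90 x 32 mm tall; a bystander; origin at the centre of its underside.
Not all that is in view belongs to the job. Leave any purple look-alike of the part that bears charger_seat alone. Of the things that look like the part that bears battery_mid, the largest one is meant.

How it is judged:
On the way, in this order (a step that is already met when the one before it is completed fails the run):
1. the charger's catch is pressed and the battery pops at least 6 mm out along its slide (x of battery_mid in the frame of charger_seat between -0.06 and -0.006 m and z of battery_mid in the frame of charger_seat below 0.04 m), for 0.1 s.
2. the battery is off the charger (contact force between battery and charger below 0.01 N and distance between battery_mid and charger_seat above 0.08 m), for 0.1 s.
3. the battery is in the printer's slide and its catch has clicked up behind it (x of battery_nose in the frame of printer_seat above 0.018 m and x of battery_mid in the frame of printer_seat between -0.009 and 0.011 m and y of battery_mid in the frame of printer_seat between -0.003 and 0.003 m and z of battery_mid in the frame of printer_seat between 0.031 and 0.039 m and angle between the x axis of battery_mid and the x axis of printer_seat, either way round below 0.08 rad and angle between battery_mid's own z axis and vertical below 0.08 rad and value of joint printer_catch below 0.0012 m), for 0.2 s.
At the end, for the whole second after the job is handed in: Battery let go and at rest in the printer, nose inwards, its catch clicked up (under 1.2 mm down) behind it: 9 mm short to 11 mm beyond the seat mark along the slide (its catch position varies), within 3 mm sideways and 4 mm in height, straight and level to 0.08 rad (all of step 3 and linear speed of battery below 0.02 m/s and contact force between battery and the fingers below 0.05 N); the robot touches nothing.
It fails at once if the battery, in the printer's rails, and the printer press on each other with more than 30 N, all contacts added up (contact force between battery and printer above 30 N and x of battery_mid in the frame of printer_seat above -0.04 m).
It fails at once if the battery and the printer press on each other with more than 50 N, all contacts added up (contact force between battery and printer above 50 N).
It fails at once if the battery and the charger press on each other with more than 40 N, all contacts added up (contact force between battery and charger above 40 N).
It fails at once if the robot presses on the charger or the printer with more than 40 N (contact force between any of the fingers, the arm and charger above 40 N or contact force between any of the fingers, the arm and printer above 40 N).
It fails at once if another thing on the counter is moved by more than 30 mm (distance of any of shampoo, lotion, cream_jar, spray_can, dye_carton, label_roll, soap_carton from where it was at the start of the episode above 0.03 m).
It also fails if it takes over 70 s, if anything falls off the work surface, if the arm or the gripper's body presses on something with over 40 N, if the wrist force passes 120 N, or if a joint passes its speed limit or range.

ROBOT

A 6-joint arm with a two-finger parallel gripper is mounted at the origin on the work surface. World frame = base frame: x ahead of the robot, y to its left, z up, the work surface at z = 0. Lengths are in m, angles in rad, forces in N, time in s.
With the tool pointing down it reaches from about 0.275 to 1 m from the base axis. Payload 8.4 kg.
Tool frame: the origin (TCP) lies on the centre line of the jaws, within the pads' length; the fingertips stand 19 mm ahead of it and the grasp point (between the pads) is the TCP; x points along the fingers, z is the direction in which the jaws open and shut, and the axes are right-handed (so a half turn about x gives the same grasp; the last joint's range is limited). The gripper opens to 85 mm and grips with 20 to 120 N. Pads are 22 mm wide; open, the fingers measure 114 mm over their backs; the gripper's body (76 mm by 85 mm) begins 54 mm behind the grasp point. The pads swing forward as they close: fully open they stand 13 mm farther back than shut.
Start: joints at [1.16, 0.353, 1.633, -0, 1.155, -0.002], TCP at [0.248, 0.574, 0.25] pointing down, gripper open.
Joint ranges: [-2.63, 2.63], [-0.92, 2.1], [0.06, 2.66], [-1.3, 4.44], [0, 2.69], [-3.02, 3.02]. Speed limits (rad/s): [2.22, 2.22, 2.79, 3.14, 3.14, 3.14].

INTERFACE

Orientations are given as a rotation vector (axis times angle).
In Python, from plant import status, imaging, arm gives the robot as it stands. The module is installed in compiled form; this text tells all that it offers.
- The arm moves only by the shell command python3 -m jog 'ROWS'. ROWS is JSON, a list of rows, each a list of 7 numbers: the gripper command: -1 is shut, 1 is fully open, values between are in proportion, then the shift along the tool's x, y, z in mm, then the turn, a rotation vector about the tool's x, y, z in degrees. In form: [[claw, dx, dy, dz, wx, wy, wz], ...]. A call has 1 to 8 rows; each row is the pose to reach, as a shift and turn from the pose commanded when the call began, along the tool's axes at that moment; what a row does not reach only later rows make up. A row lasts 1/10 s, in which the tool goes at most 50 mm and 8.59 degrees, less where a joint would pass 70% of its speed; a pose out of reach is approached as far as the arm can. A call with a gripper value outside its range is refused whole. The fingers move at their own pace and stop on an object; the grip force is fixed at half the most. Time passes only in rows, so rows that repeat a pose let the fingers close. It gives the time, the measured TCP pose, the force and the opening at its end, in the units of the state.
- status.observe(): the state, without advancing time (a new reading comes with each control period).
- imaging.get_image(name): name is "scene" or "top" or "wrist"; returns the picture (400x640x3 uint8, blue, green, red); there is no depth.
- imaging.camera_info(name): a dict with "mtx" (3x3 intrinsics, pixels), "R" (3x3) and "t" (3): a world point X has camera coordinates R X + t. Camera axes: x right, y down, z forward; pixel columns grow to the right and rows downward; lengths in m; the calibration is good to about 2 mm. A picture is of the moment at which its call begins: read the wrist's pose just before it. camera_info takes no time and is no camera call; for the wrist camera it gives the pose at the moment of the call.
- arm.job_done(): hands the job in, once; it reports no verdict.
The state is a dict: "clock": time; "qpos": joint angles; "qd": joint speeds; "joint_torque": joint torques, N m; "position": TCP position; "ee_rot": TCP orientation; "force": force on the tool from outside, world axes, zero at the start; "moment": the same for the moment, N m; "finger_gap": finger opening in m.
Only numpy, scipy, OpenCV 4.12 (cv2) and the standard library are available. Lean on these libraries where they do the work, as an engineer would, in place of code of your own. Each camera call takes 0.05 s, during which the arm holds its last target.

## Working session

There is one attempt and no reset: what is moved stays moved. The work goes in short steps, Python scripts to look and compute and a shell command to move; the robot and the scene stay as the last step left them, time stands still between calls to the robot, and variables do not carry over. Pictures are saved under pics/ and viewed, and the job is handed in when it is done.

```bash
mkdir -p pics; python3 - <<'E'
from plant import status, imaging
import cv2
s=status.observe(); print(s)
for n in ["scene","top","wrist"]:
    c=imaging.camera_info(n); print(n,c)
    cv2.imwrite(f"pics/{n}0.png",imaging.get_image(n))
E
```

```text
{'clock': 0.0, 'qpos': array([ 1.15965280e+00,  3.53664345e-01,  1.63415814e+00, -1.49872205e-05,
        1.15518160e+00, -2.40326400e-03]), 'qd': array([ 0.00230017, -0.00053368, -0.00017684,  0.00153943, -0.0010668 ,
       -0.00100027]), 'joint_torque': array([-3.97135140e-03, -6.05243754e+01, -3.42074668e+01, -4.69006936e-04,
        9.34674841e-03,  1.87731712e-05]), 'position': array([0.24823128, 0.5730911 , 0.24954127]), 'ee_rot': array([-0.90386974,  1.37648535,  0.90258068]), 'force': array([0.45565372, 0.89927061, 0.43312509]), 'moment': array([ 0.00264267, -0.03318517,  0.01471017]), 'finger_gap': 0.08534545875095793}
scene {'mtx': array([[383.41198599,   0.        , 314.66055966],
       [  0.        , 383.41198599, 195.31893816],
       [  0.        ,   0.        ,   1.        ]]), 'R': array([[ 0.76565625,  0.64308602, -0.01452167],
       [ 0.38856953, -0.48038497, -0.78628494],
       [-0.51262484,  0.5963813 , -0.61769338]]), 't': array([-0.4149908 , -0.17157846,  1.32318807])}
top {'mtx': array([[474.31917049,   0.        , 316.48478928],
       [  0.        , 474.31917049, 190.11381673],
       [  0.        ,   0.        ,   1.        ]]), 'R': array([[ 0.05811027, -0.99829805,  0.00491956],
       [-0.9775862 , -0.05790215, -0.20241683],
       [ 0.20235717,  0.00695321, -0.9792871 ]]), 't': array([-0.02011187,  0.53131416,  1.25076578])}
wrist {'mtx': array([[312.1825037 ,   0.        , 315.93166357],
       [  0.        , 312.1825037 , 199.865408  ],
       [  0.        ,   0.        ,   1.        ]]), 'R': array([[ 0.39611065,  0.9182014 , -0.0015932 ],
       [ 0.88338331, -0.38061573,  0.27343299],
       [ 0.25046016, -0.10971713, -0.96188973]]), 't': array([-0.62473399, -0.03752818,  0.3776167 ])}
```

View pics/scene0.png

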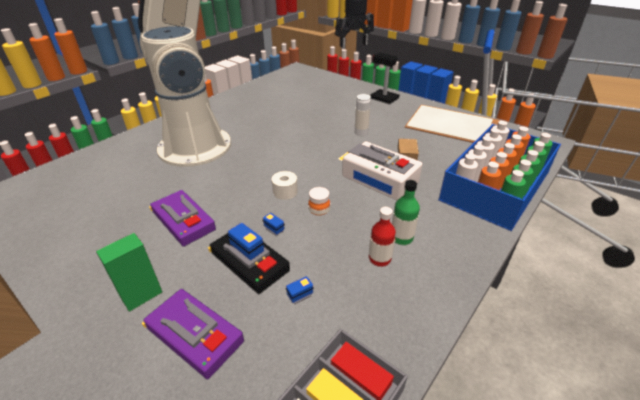

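View pics/top0.png

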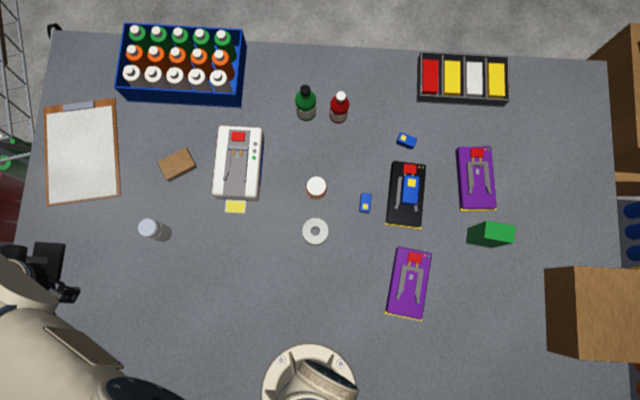

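View pics/wrist0.png

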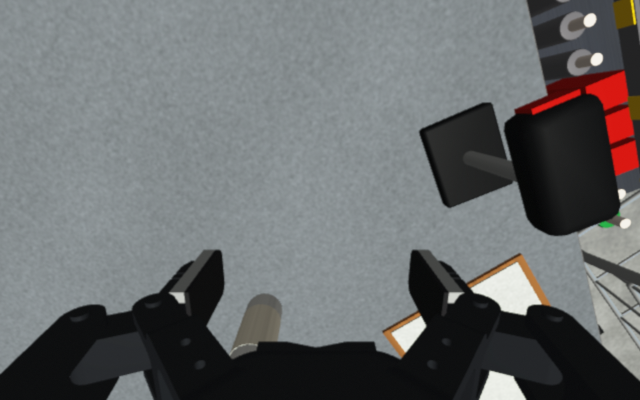

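The candidates in the top view:
- **Blue blocks:** the one at (410,190) is the largest and sits in the black dock. The ones at (406,140) and (365,203) are small look-alikes.
- **Docks:** the black one at (406,194) is meant. The purple ones at (477,178) and (409,283) are look-alikes.

I'll check with enlarged crops.

```bash
python3 - <<'E'
import cv2,numpy as np
t=cv2.imread("pics/top0.png")
a=cv2.resize(t[120:240,350:470],None,fx=4,fy=4,interpolation=cv2.INTER_CUBIC)
b=cv2.resize(t[110:230,190:270],None,fx=4,fy=4,interpolation=cv2.INTER_CUBIC)
cv2.imwrite("pics/crop1.png",np.hstack([a,b]))
E
```

```text
(no output)
```

View pics/crop1.png

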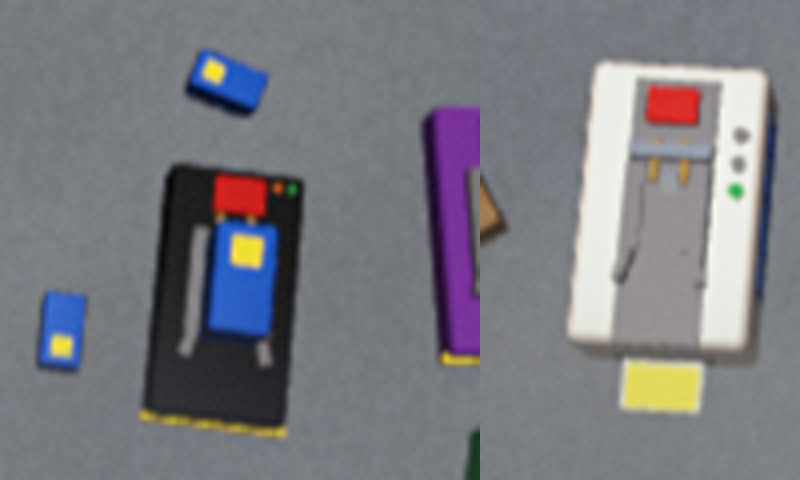

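The crop confirms it: the large blue battery sits in the black dock with its spot towards the red pad, and the printer is at right with its red pad at the far end. Next I get rough poses by casting rays.

```bash
cat > h.py <<'E'
import cv2,numpy as np
from plant import status, imaging, arm
from scipy.spatial.transform import Rotation as Rn
def ray(cam,uv,z):
    uv=np.atleast_2d(np.float64(uv)); K=cam["mtx"];R=cam["R"];t=cam["t"]
    d=(np.linalg.inv(K)@np.c_[uv,np.ones(len(uv))].T).T@R
    c=-R.T@t
    return c+d*((z-c[2])/d[:,2])[:,None]
def mask(im,col,roi=None):
    h=cv2.cvtColor(im,cv2.COLOR_BGR2HSV);H,S,V=[h[...,i].astype(int) for i in range(3)]
    m={'red':((H<8)|(H>172))&(S>150)&(V>90),'blue':(H>100)&(H<125)&(S>130)&(V>50),'yel':(H>18)&(H<35)&(S>110)&(V>110)}[col]
    m=m.astype(np.uint8)*255
    if roi is not None:
        x0,y0,x1,y1=roi;k=np.zeros_like(m);k[y0:y1,x0:x1]=1;m=m*k
    return m
def comps(m,mina=8):
    n,l,s,c=cv2.connectedComponentsWithStats(m)
    return [(c[i],s[i]) for i in range(1,n) if s[i,4]>=mina]
def st(s=None):
    s=s or status.observe()
    print("t %.2f pos %s rv %s f %s gap %.4f"%(s['clock'],s['position'].round(4),s['ee_rot'].round(4),s['force'].round(2),s['finger_gap']))
    print(Rn.from_rotvec(s['ee_rot']).as_matrix().round(4))
    return s
E
python3 - <<'E'
from h import *
c=imaging.camera_info("top");im=cv2.imread("pics/top0.png")
def show(n,col,roi,z):
    for ce,s in comps(mask(im,col,roi)): print(n,ce.round(2),s,ray(c,ce,z)[0].round(4))
show("chpad","red",(395,155,425,180),.05)
show("printpad","red",(225,125,250,145),.09)
show("batt","blue",(395,160,425,215),.092)
show("spot","yel",(395,160,425,200),.092)
show("strip","yel",(380,215,425,235),.035)
show("label","yel",(220,195,250,220),.04)
b=im
# printer white outline
h=cv2.cvtColor(im,cv2.COLOR_BGR2HSV)
m=((h[...,1]<40)&(h[...,2]>180)).astype(np.uint8)*255
k=np.zeros_like(m);k[110:205,205:268]=1;m*=k
cs=max(cv2.findContours(m,0,2)[0],key=cv2.contourArea);r=cv2.minAreaRect(cs);print(r)
bx=cv2.boxPoints(r);print(bx,ray(c,bx,.075).round(4),ray(c,r[0],.075))
h0=((h[...,2]<60)).astype(np.uint8)*255
k=np.zeros_like(m);k[150:235,380:430]=1;h0*=k
cs=max(cv2.findContours(cv2.morphologyEx(h0,cv2.MORPH_CLOSE,np.ones((9,9))),0,2)[0],key=cv2.contourArea);r=cv2.minAreaRect(cs);bx=cv2.boxPoints(r);print(r,ray(c,bx,.035).round(4),ray(c,r[0],.035))
E
```

```text
chpad [409.54 168.24] [403 163  14  11 135] [ 0.61   -0.2445  0.05  ]
printpad [237.78 135.91] [232 132  13   9 111] [0.6627 0.2347 0.09  ]
batt [410.02 190.9 ] [401 175  19  30 408] [ 0.5364 -0.2389  0.092 ]
spot [411.02 182.24] [408 179   8   7  46] [ 0.5603 -0.2411  0.092 ]
strip [402.71 225.68] [385 223  36   6  65] [ 0.4498 -0.2316  0.035 ]
label [234.96 206.42] [226 201  18  11 170] [0.4753 0.2332 0.04  ]
((236.45310974121094, 160.53939819335938), (43.96452713012695, 70.38655090332031), 4.969740867614746)
[[211.5047  193.69606]
 [217.60226 123.57411]
 [261.40152 127.38274]
 [255.30396 197.50468]] [[0.5007 0.2933 0.075 ]
 [0.7    0.2968 0.075 ]
 [0.6961 0.1742 0.075 ]
 [0.4972 0.1744 0.075 ]] [[0.5969675  0.23465295 0.075     ]]
((405.58355712890625, 193.18521118164062), (34.79613494873047, 62.4205436706543), 5.0796074867248535) [[ 0.4552 -0.184   0.035 ]
 [ 0.6334 -0.1945  0.035 ]
 [ 0.6302 -0.2928  0.035 ]
 [ 0.4523 -0.2796  0.035 ]] [[ 0.54155281 -0.23766186  0.035     ]]
```

```bash
python3 - <<'E'
from h import *
s=st();c=imaging.camera_info("wrist");C=-c["R"].T@c["t"];print("cam",C, "view",c["R"][2])
R=Rn.from_rotvec(s['ee_rot']).as_matrix();print("cam in tool",R.T@(C-s['position']),"\n",c["R"]@R)
# target: x down, z along device y or -y
for n,th in (("ch",-.08),("pr",.009)):
  for sg in (1,-1):
    z=sg*np.array([-np.sin(th),np.cos(th),0]);x=np.array([0,0,-1.]);y=np.cross(z,x)
    T=np.c_[x,y,z];print(n,sg,np.degrees(Rn.from_matrix(R.T@T).as_rotvec()).round(2))
E
```

```text
t 0.15 pos [0.2483 0.5732 0.2497] rv [-0.9037  1.3762  0.9027] f [ 0.71 -0.59 -0.39] gap 0.0857
[[-4.000e-04 -9.176e-01  3.975e-01]
 [-1.000e-03  3.975e-01  9.176e-01]
 [-1.000e+00 -0.000e+00 -1.100e-03]]
cam [0.18605434 0.60081717 0.37258568] view [ 0.25053093 -0.10955424 -0.96188987]
cam in tool [-0.1228664   0.06808579  0.00048458] 
 [[ 3.36461357e-04  1.47502743e-03  9.99998856e-01]
 [-2.73425738e-01 -9.61891929e-01  1.51081591e-03]
 [ 9.61893057e-01 -2.73425934e-01  7.96710010e-05]]
ch 1 [-1.884e+01 -6.000e-02 -1.000e-02]
ch -1 [ 1.6116e+02 -1.0000e-02  9.0000e-02]
pr 1 [-2.394e+01 -6.000e-02 -1.000e-02]
pr -1 [ 1.5606e+02 -2.0000e-02  8.0000e-02]
```

```bash
python3 -m jog '[[1,0,-45,-21,-8,0,0],[1,0,-90,-42,-16,0,0],[1,0,-135,-63,-24,0,0],[1,0,-180,-85,-24,0,0],[1,0,-225,-106,-24,0,0],[1,0,-270,-127,-24,0,0],[1,0,-315,-148,-24,0,0],[1,0,-360,-169,-24,0,0]]'; python3 - <<'E'
from h import *
st()
E
```

```text
clock: 0.95
position: [0.5126, 0.2735, 0.2503]
ee_rot: [-1.217, 1.204, 1.217]
force: [1.0, 1.2, -0.3]
finger_gap: 0.0855
t 0.95 pos [0.5126 0.2735 0.2503] rv [-1.2165  1.2045  1.2167] f [ 1.03  1.16 -0.34] gap 0.0855
[[-1.000e-04 -9.999e-01 -1.010e-02]
 [ 0.000e+00 -1.010e-02  9.999e-01]
 [-1.000e+00  1.000e-04  0.000e+00]]
```

```bash
python3 -m jog '[[1,0,-27,-40,0,0,0],[1,0,-27,-40,0,0,0],[1,0,-27,-40,0,0,0]]'; python3 - <<'E'
from h import *
import pickle
s=st();c=imaging.camera_info("wrist");im=imaging.get_image("wrist");cv2.imwrite("pics/w1.png",im);pickle.dump((c,s),open("w1.pkl","wb"))
E
```

```text
clock: 1.25
position: [0.5393, 0.2346, 0.2499]
ee_rot: [-1.214, 1.206, 1.215]
force: [-1.2, 0.8, -0.2]
finger_gap: 0.0852
t 1.25 pos [0.5393 0.2346 0.2499] rv [-1.2143  1.2063  1.2153] f [-1.23  0.77 -0.2 ] gap 0.0852
[[-8.0e-04 -1.0e+00 -7.4e-03]
 [-0.0e+00 -7.4e-03  1.0e+00]
 [-1.0e+00  8.0e-04 -0.0e+00]]
```

View pics/w1.png

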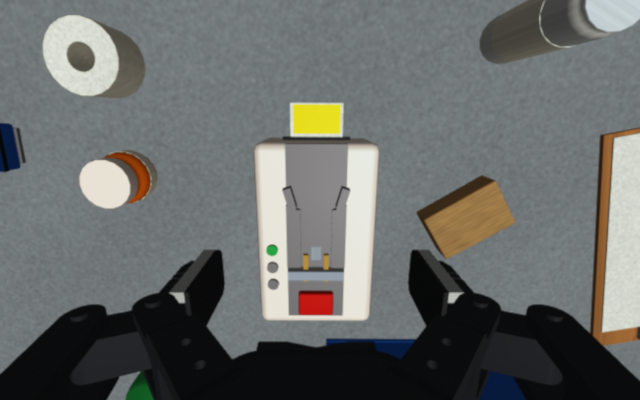

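This wrist view shows the printer with its entry, the yellow label, up at (317,120). Its rails start at about rows 185–215 and its red pad is at (316,302). Next I fit the edges of the grey slide.

```bash
python3 - <<'E'
from h import *
import pickle
c,s=pickle.load(open("w1.pkl","rb"));im=cv2.imread("pics/w1.png")
g=cv2.cvtColor(im,cv2.COLOR_BGR2GRAY).astype(float)
L=[];Rr=[]
def cross(row,a,b,lvl=175):
    p=g[row,a:b]; 
    for i in range(len(p)-1):
        if (p[i]-lvl)*(p[i+1]-lvl)<0: return a+i+(lvl-p[i])/(p[i+1]-p[i])
for r in range(148,310,3):
    l=cross(r,278,296);q=cross(r,336,362)
    if l and q:L.append((l,r));Rr.append((q,r))
L=ray(c,L,.075);Rr=ray(c,Rr,.075)
for P in (L,Rr,(L+Rr)/2):
    f=np.polyfit(P[:,0],P[:,1],1);res=P[:,1]-np.polyval(f,P[:,0]);k=abs(res)<.001;f=np.polyfit(P[k,0],P[k,1],1)
    print("slope",f[0],"y at .52,.60",np.polyval(f,[.52,.6]),res.std(),k.sum())
print("width",(L-Rr)[::8,1],L[::8,0])
# body white outline
hsv=cv2.cvtColor(im,cv2.COLOR_BGR2HSV)
cen=np.array([ce for ce,_ in comps(mask(im,'red',(290,285,345,320)))]);print("pad",cen,ray(c,cen,.09))
cen=np.array([ce for ce,_ in comps(mask(im,'yel',(285,95,350,140)),200)]);print("label",cen,ray(c,cen,.03),ray(c,cen,.05))
m=((hsv[...,1]<60)&(hsv[...,2]>150)).astype(np.uint8)*255
k=np.zeros_like(m);k[125:330,240:395]=1;m*=k
m=cv2.morphologyEx(m,cv2.MORPH_OPEN,np.ones((3,3)))
cs=np.vstack([q for q in cv2.findContours(m,0,1)[0] if cv2.contourArea(q)>300])[:,0]
P=ray(c,cs,.075);r=cv2.minAreaRect((P[:,:2]*1000).astype(np.float32));print(r)
for z in (.075,): print("xrange",P[:,0].min(),P[:,0].max(),P[:,1].min(),P[:,1].max())
print("prongs/bar", g[230:300:2,305].astype(int))
E
python3 - <<'E'
import cv2
im=cv2.imread("pics/w1.png");cv2.imwrite("pics/w1c.png",cv2.resize(im[95:330,245:390],None,fx=2.5,fy=2.5,interpolation=cv2.INTER_CUBIC))
E
```

```text
slope 0.0029306768408283437 y at .52,.60 [0.20451204 0.2047465 ] 0.0014653959412207357 44
slope 0.005034106292120578 y at .52,.60 [0.26414933 0.26455205] 0.0006882016918557492 47
slope 0.004454482356260618 y at .52,.60 [0.23431417 0.23467052] 0.0006581250443865472 50
width [-0.06004254 -0.05911451 -0.06299766 -0.06019283 -0.06018444 -0.05989106
 -0.0594913 ] [0.50494421 0.52798174 0.55204073 0.57713547 0.60338163 0.63436661
 0.67075491]
pad [[315.4541779  303.44743935]] [[0.66335852 0.23513799 0.09      ]]
label [[316.23186238 118.73522812]] [[0.47881945 0.23426672 0.03      ]] [[0.47838579 0.23425772 0.05      ]]
((598.0260009765625, 234.91421508789062), (193.87924194335938, 118.4294204711914), 0.21897214651107788)
xrange 0.501207239647064 0.6951663663983878 0.17547956519619362 0.2944513201058179
prongs/bar [129 128 128 127 128 127 127 126 126 126 126 122  68 138 144 145 144 144
 144 140  69 137 157 157 157 150 124 120 121 120  82  26  54  75  75]
```

View pics/w1c.png

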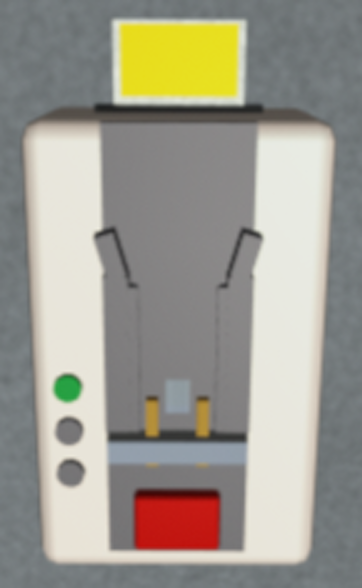

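```bash
python3 - <<'E'
from h import *
import pickle
c,s=pickle.load(open("w1.pkl","rb"))
for n,u,v,z in (("edge",316,143.5,.075),("edge_b",316,139,.075),("cheekL",286,188.5,.0855),("cheekR",347,188.5,.0855),("lipstart",300,210,.0855),("lipstartR",333,210,.0855)): print(n,ray(c,(u,v),z)[0].round(4))
ct=imaging.camera_info("top")
E
```

```text
edge [0.5005 0.2342 0.075 ]
edge_b [0.4963 0.2342 0.075 ]
cheekL [0.5418 0.2062 0.0855]
cheekR [0.5413 0.264  0.0855]
lipstart [0.5631 0.2194 0.0855]
lipstartR [0.5628 0.2512 0.0855]
```

Printer: seat about (0.590, 0.2347), mouth about (0.510, 0.2343), yaw about +0.005 rad. Now over to the charger.

```bash
python3 -m jog '[[1,0,6,-48,5,0,0],[1,0,12,-96,5,0,0],[1,0,18,-144,5,0,0],[1,0,24,-192,5,0,0],[1,0,30,-240,5,0,0],[1,0,36,-288,5,0,0],[1,0,42,-336,5,0,0],[1,0,48,-384,5,0,0]]';python3 -m jog '[[1,0,0,-48,0,0,0],[1,0,0,-88,0,0,0],[1,0,0,-88,0,0,0],[1,0,0,-88,0,0,0]]'; python3 - <<'E'
from h import *
import pickle
s=st();c=imaging.camera_info("wrist");im=imaging.get_image("wrist");cv2.imwrite("pics/w2.png",im);pickle.dump((c,s),open("w2.pkl","wb"))
E
```

```text
clock: 2.1
position: [0.4946, -0.149, 0.2505]
ee_rot: [-1.154, 1.243, 1.154]
force: [0.2, -0.6, 0.4]
finger_gap: 0.0854
clock: 2.5
position: [0.4881, -0.2358, 0.2501]
ee_rot: [-1.151, 1.245, 1.153]
force: [-1.0, 0.6, 0.2]
finger_gap: 0.0852
t 2.50 pos [ 0.4881 -0.2358  0.2501] rv [-1.1511  1.2445  1.1526] f [-0.98  0.57  0.21] gap 0.0852
[[-4.00e-04 -9.97e-01  7.74e-02]
 [ 8.00e-04  7.74e-02  9.97e-01]
 [-1.00e+00  4.00e-04  8.00e-04]]
```

View pics/w2.png

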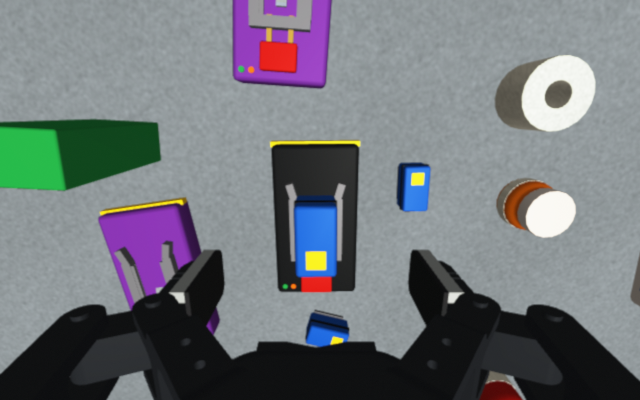

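The view shows the big blue battery with its spot at (316,260), in the black dock whose yellow strip is at (316,144). The pad at (316,285) is partly hidden.

```bash
python3 - <<'E'
from h import *
import pickle
c,s=pickle.load(open("w2.pkl","rb"));im=cv2.imread("pics/w2.png")
ce=[x for x,_ in comps(mask(im,'yel',(295,245,340,275)),50)];print("spot",ce,ray(c,ce,.092))
ce=[x for x,_ in comps(mask(im,'yel',(260,135,370,155)),50)];print("strip",ce,ray(c,ce,.035))
g=cv2.cvtColor(im,cv2.COLOR_BGR2HSV)
m=((g[...,0]>100)&(g[...,0]<125)&(g[...,1]>120)&(g[...,2]>140)).astype(np.uint8)*255
m[:, :285]=0;m[:,350:]=0;m[:185]=0;m[290:]=0
m=cv2.morphologyEx(m,cv2.MORPH_CLOSE,np.ones((25,25)))
cs=max(cv2.findContours(m,0,1)[0],key=cv2.contourArea)[:,0]
P=ray(c,cs,.092);r=cv2.minAreaRect((P[:,:2]*1000).astype(np.float32));print("batt top",r)
# edges of battery per row
for row in (215,235,265):
    x=np.where(m[row]>0)[0];print(row,ray(c,[(x[0],row),(x[-1]+1,row)],.092).round(4).tolist())
k=(g[...,2]<70).astype(np.uint8)*255;k[:140]=0;k[295:]=0;k[:,:262]=0;k[:,368:]=0
k=cv2.morphologyEx(k,cv2.MORPH_CLOSE,np.ones((45,45)))
for row in (160,180,200,230,260,280):
    x=np.where(k[row]>0)[0];
    p=ray(c,[(x[0],row),(x[-1]+1,row)],.035).round(4);print(row,x[0],x[-1],p[:,:2].tolist(),p.mean(0)[:2])
print("pad px");
for cc,st_ in comps(mask(im,'red',(290,270,345,300)),20): print(cc,st_,ray(c,[(st_[0],st_[1]+st_[3]/2),(st_[0]+st_[2],st_[1]+st_[3]/2),(cc[0],st_[1]+st_[3])],.05))
E
```

```text
spot [array([315.5       , 260.45251397])] [[ 0.56199604 -0.24163614  0.092     ]]
strip [array([315.67391304, 142.0931677 ])] [[ 0.45194267 -0.23309938  0.035     ]]
batt top ((542.9518432617188, -240.3108367919922), (40.522216796875, 72.85736083984375), 86.1350326538086)
215 [[0.5132, -0.2584, 0.092], [0.5163, -0.2177, 0.092]]
235 [[0.5335, -0.2593, 0.092], [0.5366, -0.2189, 0.092]]
265 [[0.5655, -0.2613, 0.092], [0.5685, -0.2217, 0.092]]
160 272 357 [[0.4675, -0.2819], [0.4746, -0.1887]] [ 0.47105 -0.2353 ]
180 273 357 [[0.4896, -0.2833], [0.4968, -0.1896]] [ 0.4932  -0.23645]
200 274 356 [[0.5126, -0.2848], [0.5196, -0.1916]] [ 0.5161 -0.2382]
230 276 355 [[0.5486, -0.2865], [0.5556, -0.1942]] [ 0.5521  -0.24035]
260 277 355 [[0.5867, -0.2895], [0.5938, -0.1958]] [ 0.59025 -0.24265]
280 278 354 [[0.6133, -0.2913], [0.6204, -0.1981]] [ 0.61685 -0.2447 ]
pad px
[316.22717149 284.18708241] [301 277  31  15 449] [[ 0.61260525 -0.26249714  0.05      ]
 [ 0.61534904 -0.226489    0.05      ]
 [ 0.62383586 -0.24555971  0.05      ]]
```

Charger seat about (0.5435, -0.2404), yaw -0.067 rad, pad centre about (0.611, -0.245). Next: shut the gripper and come down over the pad.

```bash
python3 -m jog '[[-1,0,-45,0,-0.6,0,0],[-1,0,-90,0,-0.6,0,0],[-1,20,-124,0,-0.6,0,0],[-1,65,-124,0,-0.6,0,0],[-1,110,-124,0,-0.6,0,0],[-1,145,-124,0,-0.6,0,0],[-1,166,-124,0,-0.6,0,0],[-1,166,-124,0,-0.6,0,0]]'; python3 - <<'E'
from h import *
st();im=imaging.get_image("wrist");cv2.imwrite("pics/w3.png",im)
E
```

```text
clock: 3.35
position: [0.6099, -0.2427, 0.0808]
ee_rot: [-1.157, 1.241, 1.167]
force: [0.1, 0.3, -0.2]
finger_gap: -0.0001
t 3.35 pos [ 0.6099 -0.2427  0.0808] rv [-1.1571  1.2414  1.1675] f [ 0.1   0.27 -0.24] gap -0.0001
[[-0.006  -0.9979  0.0641]
 [ 0.0028  0.0641  0.9979]
 [-1.      0.0062  0.0024]]
```

View pics/w3.png

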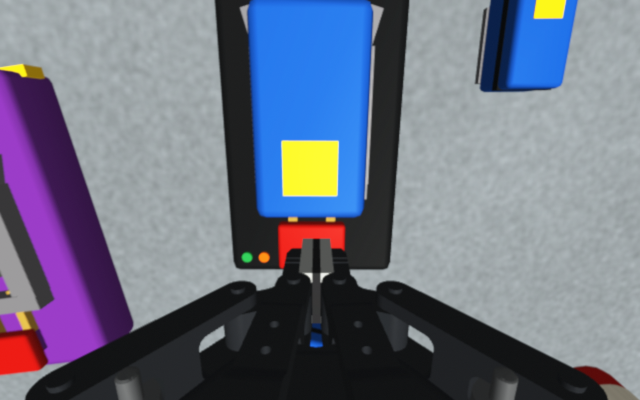

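The shut fingertips at (316,245) are over the red pad, and the two prongs are at (293,219) and (330,219). I go down gently.

```bash
python3 -m jog '[[-1,5,-1,-2,0,0,0],[-1,9,-1,-2,0,0,0],[-1,11,-1,-2,0,0,0],[-1,12,-1,-2,0,0,0],[-1,13,-1,-2,0,0,0],[-1,13,-1,-2,0,0,0]]'
```

```text
clock: 4.0
position: [0.6125, -0.2484, 0.0714]
ee_rot: [-1.16, 1.24, 1.16]
force: [-0.0, 0.8, -0.4]
finger_gap: 0.0
```

```bash
python3 -m jog '[[-1,1,0,2,0,0,0],[-1,2,0,2,0,0,0],[-1,3,0,2,0,0,0],[-1,4,0,2,0,0,0],[-1,4,0,2,0,0,0]]';python3 -m jog '[[-1,1,0,0,0,0,0],[-1,2,0,0,0,0,0],[-1,2,0,0,0,0,0]]'; python3 - <<'E'
from h import *
im=imaging.get_image("wrist");cv2.imwrite("pics/w4.png",im);st()
E
```

```text
clock: 4.5
position: [0.6128, -0.2461, 0.0673]
ee_rot: [-1.16, 1.24, 1.16]
force: [0.1, 1.7, 3.3]
finger_gap: 0.0002
clock: 4.8
position: [0.6128, -0.2462, 0.0652]
ee_rot: [-1.16, 1.24, 1.16]
force: [0.5, 1.0, 3.4]
finger_gap: -0.0
t 4.85 pos [ 0.6128 -0.2463  0.0652] rv [-1.1601  1.2399  1.1598] f [-0.08  2.49  3.84] gap 0.0002
[[ 2.000e-04 -9.978e-01  6.670e-02]
 [-1.000e-04  6.670e-02  9.978e-01]
 [-1.000e+00 -2.000e-04 -1.000e-04]]
```

View pics/w4.png

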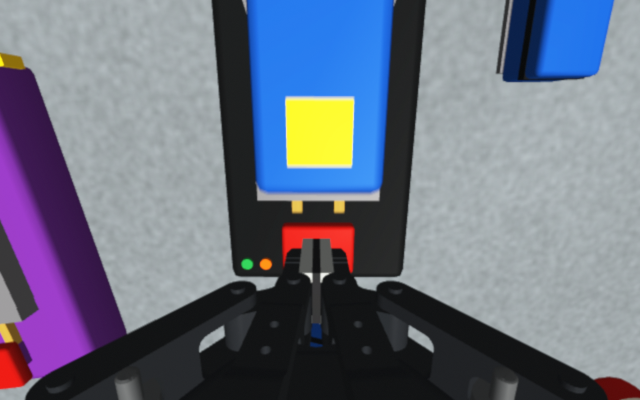

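It popped: the battery's front edge moved from row 217 to row 192. I hold briefly and measure.

```bash
python3 -m jog '[[-1,0,0,0,0,0,0],[-1,0,0,0,0,0,0],[-1,0,0,0,0,0,0]]'; python3 - <<'E'
from h import *
c=imaging.camera_info("wrist");im=imaging.get_image("wrist")
ce=[x for x,_ in comps(mask(im,'yel',(260,60,380,200)),50)];P=ray(c,ce,.092)[0];print("spot",P)
a=np.array([.9978,-.067]);print("out along slide", a@(P[:2]-np.array([.5435,-.2404]))-.018)
E
```

```text
clock: 5.15
position: [0.6128, -0.2462, 0.0654]
ee_rot: [-1.16, 1.24, 1.16]
force: [-0.4, 1.6, 3.1]
finger_gap: -0.0001
spot [ 0.54603366 -0.24074271  0.092     ]
out along slide -0.015448953303751269
```

About 15 mm out. Now up, back over battery_mid at (0.528, -0.2395), open and down.

```bash
python3 -m jog '[[-1,-30,0,0,0,0,0],[-1,-75,0,0,0,0,0],[0,-80,40,0,0,0,0],[1,-80,85,1,0,0,0],[1,-80,85,1,0,0,0],[1,-80,85,1,0,0,0],[1,-80,85,1,0,0,0],[1,-80,85,1,0,0,0]]'; python3 - <<'E'
from h import *
st();im=imaging.get_image("wrist");cv2.imwrite("pics/w5.png",im)
c=imaging.camera_info("wrist")
ce=[x for x,_ in comps(mask(im,'yel',(230,60,400,400)),50)];print(ce,ray(c,ce,.092))
E
```

```text
clock: 6.0
position: [0.5291, -0.2398, 0.1452]
ee_rot: [-1.161, 1.24, 1.16]
force: [-0.4, -0.2, -0.6]
finger_gap: 0.0847
t 6.00 pos [ 0.5291 -0.2398  0.1452] rv [-1.1607  1.2396  1.1595] f [-0.43 -0.18 -0.62] gap 0.0847
[[ 6.000e-04 -9.978e-01  6.640e-02]
 [-3.000e-04  6.640e-02  9.978e-01]
 [-1.000e+00 -6.000e-04 -3.000e-04]]
[array([316.47902098,  99.77272727]), array([316.48383733, 252.48488008])] [[ 0.45522116 -0.23457183  0.092     ]
 [ 0.54458134 -0.24032893  0.092     ]]
```

View pics/w5.png

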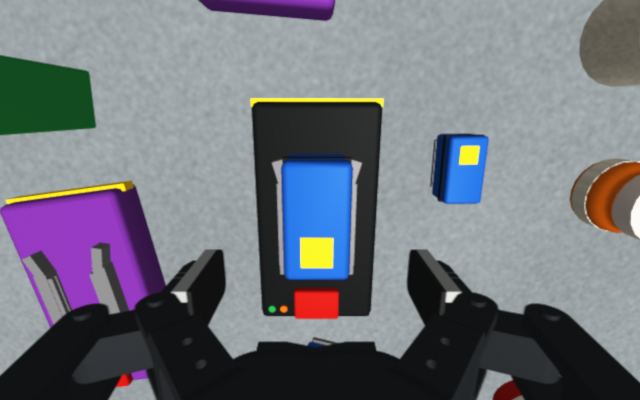

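The jaws straddle the battery, whose spot is at (316,252). I descend 75 mm and grip.

```bash
python3 -m jog '[[1,30,2,0,0,0,0],[1,60,2,0,0,0,0],[1,75,2,0,0,0,0],[1,75,2,0,0,0,0],[-1,75,2,0,0,0,0],[-1,75,2,0,0,0,0],[-1,75,2,0,0,0,0],[-1,75,2,0,0,0,0]]'; python3 -m jog '[[-1,0,0,0,0,0,0],[-1,0,0,0,0,0,0],[-1,0,0,0,0,0,0]]'; python3 - <<'E'
from h import *
st();im=imaging.get_image("wrist");cv2.imwrite("pics/w6.png",im)
E
```

```text
clock: 6.85
position: [0.5267, -0.2398, 0.0716]
ee_rot: [-1.161, 1.239, 1.158]
force: [-0.9, 1.2, 5.3]
finger_gap: 0.0414
clock: 7.15
position: [0.5267, -0.2398, 0.0716]
ee_rot: [-1.161, 1.239, 1.158]
force: [-2.0, 0.4, 5.3]
finger_gap: 0.0413
t 7.15 pos [ 0.5267 -0.2398  0.0716] rv [-1.1613  1.2392  1.1583] f [-1.99  0.38  5.32] gap 0.0413
[[ 1.800e-03 -9.978e-01  6.660e-02]
 [-8.000e-04  6.660e-02  9.978e-01]
 [-1.000e+00 -1.800e-03 -7.000e-04]]
```

View pics/w6.png

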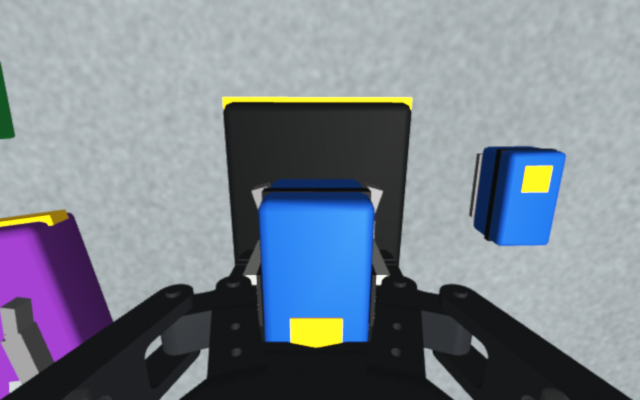

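Gripped, 41 mm opening, with a light 5 N down load. I relieve that slightly and slide out along tool +y.

```bash
python3 -m jog '[[-1,-1,2,0,0,0,0],[-1,-1,6,0,0,0,0],[-1,-1,10,0,0,0,0],[-1,-1,14,0,0,0,0]]'; python3 -m jog '[[-1,0,5,0,0,0,0],[-1,0,11,0,0,0,0],[-1,0,17,0,0,0,0],[-1,0,23,0,0,0,0],[-1,0,28,0,0,0,0]]'
```

```text
clock: 7.6
position: [0.512, -0.2386, 0.0716]
ee_rot: [-1.161, 1.24, 1.159]
force: [0.8, -0.1, 2.0]
finger_gap: 0.0413
clock: 8.1
position: [0.4838, -0.2367, 0.0715]
ee_rot: [-1.16, 1.24, 1.159]
force: [2.5, 0.1, 4.1]
finger_gap: 0.0415
```

```bash
python3 -m jog '[[-1,0,5,0,0,0,0],[-1,0,10,0,0,0,0],[-1,0,15,0,0,0,0],[-1,0,15,0,0,0,0]]'; python3 -m jog '[[-1,-3,0,0,0,0,0],[-1,-6,0,0,0,0,0],[-1,-10,0,0,0,0,0]]'
```

```text
clock: 8.5
position: [0.468, -0.2355, 0.0712]
ee_rot: [-1.159, 1.241, 1.161]
force: [-0.8, -1.3, 5.9]
finger_gap: 0.041
clock: 8.8
position: [0.4683, -0.2353, 0.0809]
ee_rot: [-1.159, 1.241, 1.161]
force: [0.1, 0.4, -3.4]
finger_gap: 0.0417
```

Clear of the rails; the wrist shows only the battery's weight. I lift and carry it towards the printer.

```bash
python3 -m jog '[[-1,-40,0,0,0,0,0],[-1,-85,0,0,0,0,0],[-1,-90,0,45,-4,0,0],[-1,-90,0,90,-4,0,0],[-1,-90,0,135,-4,0,0],[-1,-90,0,180,-4,0,0],[-1,-90,0,225,-4,0,0],[-1,-90,0,270,-4,0,0]]'; python3 - <<'E'
from h import *
st();im=imaging.get_image("wrist");cv2.imwrite("pics/w7.png",im)
E
```

```text
clock: 9.6
position: [0.4866, 0.0355, 0.1714]
ee_rot: [-1.211, 1.208, 1.212]
force: [0.9, -0.3, -2.1]
finger_gap: 0.0413
t 9.60 pos [0.4866 0.0355 0.1714] rv [-1.2114  1.208   1.2116] f [ 0.94 -0.33 -2.13] gap 0.0413
[[-2.e-04 -1.e+00 -3.e-03]
 [-1.e-04 -3.e-03  1.e+00]
 [-1.e+00  2.e-04 -1.e-04]]
```

View pics/w7.png

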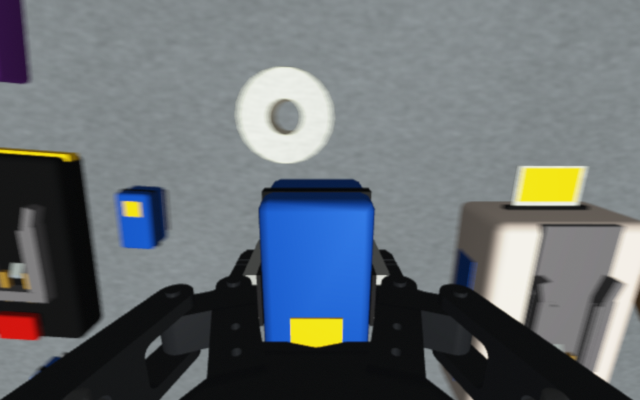

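Battery hangs straight in the grip. Now to a point over the printer mouth.

```bash
python3 -m jog '[[-1,0,-5,45,0,0,0],[-1,0,-10,90,0,0,0],[-1,0,-16,135,0,0,0],[-1,0,-22,180,0,0,0],[-1,0,-22,199,0,0,0],[-1,15,-22,199,0,0,0],[-1,30,-22,199,0,0,0],[-1,30,-22,199,0,0,0]]'; python3 - <<'E'
from h import *
import pickle
s=st();c=imaging.camera_info("wrist");im=imaging.get_image("wrist");cv2.imwrite("pics/w8.png",im);pickle.dump((c,s),open("w8.pkl","wb"))
cv2.imwrite("pics/t8.png",cv2.resize(imaging.get_image("scene")[80:230,280:480],None,fx=4,fy=4,interpolation=cv2.INTER_CUBIC))
E
```

```text
clock: 10.45
position: [0.5068, 0.2324, 0.1394]
ee_rot: [-1.211, 1.212, 1.214]
force: [0.3, -0.2, -3.1]
finger_gap: 0.0413
t 10.45 pos [0.5068 0.2324 0.1394] rv [-1.2114  1.2116  1.214 ] f [ 0.26 -0.22 -3.09] gap 0.0413
[[-0.0039 -1.     -0.0037]
 [-0.0018 -0.0037  1.    ]
 [-1.      0.0039 -0.0018]]
```

View pics/w8.png

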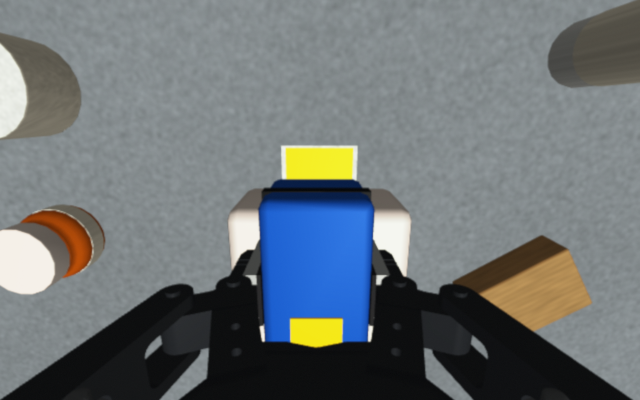

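View pics/t8.png

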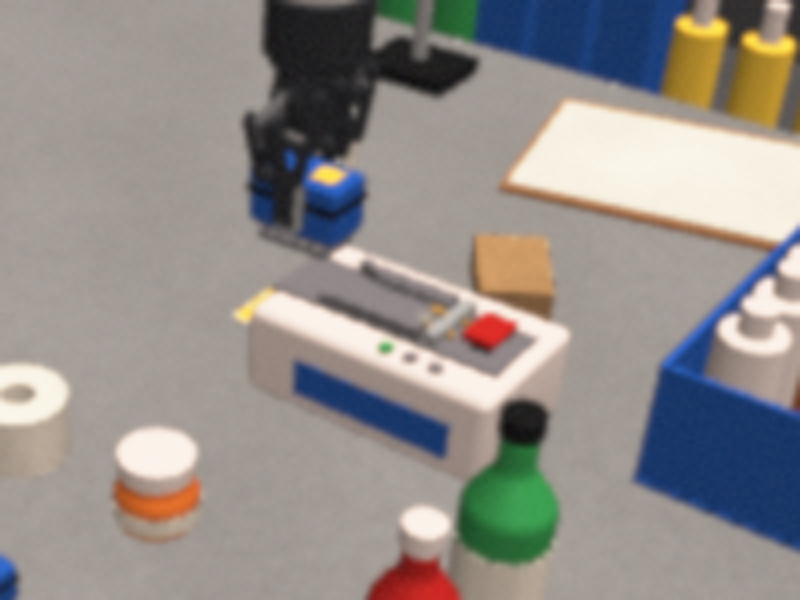

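The battery is just above the mouth. I shift 2 mm left and lower until there is contact.

```bash
python3 -m jog '[[-1,5,-1,2,0,0,0],[-1,12,-1,2,0,0,0],[-1,18,-1,2,0,0,0],[-1,22,-1,2,0,0,0],[-1,24,-1,2,0,0,0],[-1,24,-1,2,0,0,0]]'; python3 -m jog '[[-1,1,0,0,0,0,0],[-1,2,0,0,0,0,0],[-1,2,0,0,0,0,0]]'
```

```text
clock: 11.15
position: [0.5093, 0.2347, 0.1169]
ee_rot: [-1.211, 1.208, 1.212]
force: [-0.0, -0.4, -3.0]
finger_gap: 0.0416
clock: 11.45
position: [0.5095, 0.2348, 0.1153]
ee_rot: [-1.211, 1.208, 1.211]
force: [0.6, -0.4, -3.3]
finger_gap: 0.0415
```

```bash
python3 -m jog '[[-1,1,1,0,0,0,0],[-1,2,1,0,0,0,0],[-1,2,1,0,0,0,0]]'; python3 -m jog '[[-1,1,0,0,0,0,0],[-1,1,0,0,0,0,0]]'
```

```text
clock: 11.75
position: [0.5084, 0.2348, 0.1132]
ee_rot: [-1.211, 1.208, 1.212]
force: [0.4, -0.5, -3.4]
finger_gap: 0.0414
clock: 11.95
position: [0.5085, 0.2348, 0.1122]
ee_rot: [-1.211, 1.208, 1.211]
force: [0.7, -0.4, -3.0]
finger_gap: 0.0417
```

```bash
python3 -m jog '[[-1,0.5,0,0,0,0,0],[-1,0.5,0,0,0,0,0]]'; python3 -m jog '[[-1,0.5,0,0,0,0,0],[-1,0.5,0,0,0,0,0]]';  python3 -m jog '[[-1,0.4,0,0,0,0,0],[-1,0.4,0,0,0,0,0]]'
```

```text
clock: 12.15
position: [0.5085, 0.2348, 0.1118]
ee_rot: [-1.211, 1.208, 1.211]
force: [-0.2, 0.3, -3.0]
finger_gap: 0.0415
clock: 12.35
position: [0.5085, 0.2349, 0.1113]
ee_rot: [-1.212, 1.208, 1.211]
force: [0.2, 0.1, -2.3]
finger_gap: 0.0413
clock: 12.55
position: [0.5086, 0.2349, 0.1112]
ee_rot: [-1.212, 1.207, 1.211]
force: [-0.2, -0.3, 2.3]
finger_gap: 0.0417
```

Touchdown on the slide floor, with the TCP at 0.1113. I start sliding in gently along tool -y.

```bash
python3 -m jog '[[-1,-0.3,-4,0,0,0,0],[-1,-0.3,-8,0,0,0,0],[-1,-0.3,-12,0,0,0,0],[-1,-0.3,-16,0,0,0,0],[-1,-0.3,-16,0,0,0,0]]'; python3 -m jog '[[-1,0,-4,0,0,0,0],[-1,0,-8,0,0,0,0],[-1,0,-12,0,0,0,0],[-1,0,-12,0,0,0,0]]'
```

```text
clock: 13.05
position: [0.5257, 0.235, 0.1115]
ee_rot: [-1.212, 1.206, 1.21]
force: [1.3, -0.3, 4.7]
finger_gap: 0.0416
clock: 13.45
position: [0.5372, 0.235, 0.1115]
ee_rot: [-1.212, 1.207, 1.211]
force: [0.5, -0.3, 5.7]
finger_gap: 0.0413
```

```bash
python3 -m jog '[[-1,-0.4,-3,0,0,0,0],[-1,-0.4,-6,0,0,0,0],[-1,-0.4,-9,0,0,0,0],[-1,-0.4,-12,0,0,0,0],[-1,-0.4,-12,0,0,0,0]]'; python3 -m jog '[[-1,0,-3,0,0,0,0],[-1,0,-6,0,0,0,0],[-1,0,-8,0,0,0,0],[-1,0,-8,0,0,0,0]]'; python3 -c "
from h import *
st();cv2.imwrite('pics/w9.png',imaging.get_image('wrist'))"
```

```text
clock: 13.95
position: [0.5492, 0.235, 0.1116]
ee_rot: [-1.212, 1.207, 1.211]
force: [0.5, -0.6, 1.8]
finger_gap: 0.0413
clock: 14.35
position: [0.557, 0.235, 0.1116]
ee_rot: [-1.212, 1.207, 1.211]
force: [0.1, -0.2, 2.9]
finger_gap: 0.0414
t 14.35 pos [0.557  0.235  0.1116] rv [-1.2117  1.2072  1.211 ] f [ 0.05 -0.22  2.9 ] gap 0.0414
[[ 6.e-04 -1.e+00 -3.e-03]
 [ 1.e-04 -3.e-03  1.e+00]
 [-1.e+00 -6.e-04  1.e-04]]
```

View pics/w9.png

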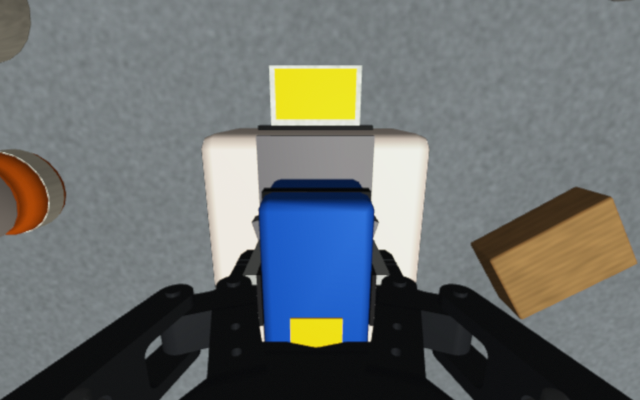

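In the rails and centred, with no resistance. I continue in small steps.

```bash
python3 -m jog '[[-1,0,-2,0,0,0,0],[-1,0,-4,0,0,0,0],[-1,0,-6,0,0,0,0],[-1,0,-6,0,0,0,0]]'; python3 -m jog '[[-1,0,-2,0,0,0,0],[-1,0,-4,0,0,0,0],[-1,0,-4,0,0,0,0]]';python3 -m jog '[[-1,0,-2,0,0,0,0],[-1,0,-4,0,0,0,0],[-1,0,-4,0,0,0,0]]'
```

```text
clock: 14.8
position: [0.5629, 0.235, 0.1116]
ee_rot: [-1.212, 1.207, 1.211]
force: [0.6, -0.0, 2.9]
finger_gap: 0.0417
clock: 15.1
position: [0.5669, 0.235, 0.1116]
ee_rot: [-1.212, 1.207, 1.211]
force: [-1.0, 0.5, 2.4]
finger_gap: 0.0416
clock: 15.4
position: [0.5709, 0.235, 0.1116]
ee_rot: [-1.212, 1.207, 1.211]
force: [0.1, 0.2, 2.4]
finger_gap: 0.0413
```

```bash
python3 -m jog '[[-1,0,-1,0,0,0,0],[-1,0,-2,0,0,0,0],[-1,0,-2,0,0,0,0]]'; python3 -m jog '[[-1,0,-1,0,0,0,0],[-1,0,-2,0,0,0,0],[-1,0,-2,0,0,0,0]]'
```

```text
clock: 15.7
position: [0.5726, 0.235, 0.1116]
ee_rot: [-1.212, 1.208, 1.211]
force: [-0.1, 0.3, 2.2]
finger_gap: 0.0415
clock: 16.0
position: [0.5747, 0.235, 0.1116]
ee_rot: [-1.212, 1.208, 1.211]
force: [-1.6, -0.7, 2.2]
finger_gap: 0.0414
```

```bash
python3 -m jog '[[-1,0,-1,0,0,0,0],[-1,0,-2,0,0,0,0],[-1,0,-2,0,0,0,0]]'; python3 -m jog '[[-1,0,-1,0,0,0,0],[-1,0,-2,0,0,0,0],[-1,0,-2,0,0,0,0]]'; python3 -m jog '[[-1,0,-1,0,0,0,0],[-1,0,-1,0,0,0,0]]'
```

```text
clock: 16.3
position: [0.5767, 0.2351, 0.1116]
ee_rot: [-1.212, 1.207, 1.211]
force: [-0.7, 0.6, 2.2]
finger_gap: 0.0413
clock: 16.6
position: [0.5786, 0.2351, 0.1116]
ee_rot: [-1.212, 1.208, 1.211]
force: [-1.8, -1.0, 3.2]
finger_gap: 0.0412
clock: 16.8
position: [0.5795, 0.2351, 0.1116]
ee_rot: [-1.211, 1.208, 1.212]
force: [-1.5, -0.0, 3.0]
finger_gap: 0.0415
```

```bash
for i in 1; do :; done; python3 -m jog '[[-1,0,-1,0,0,0,0],[-1,0,-2,0,0,0,0],[-1,0,-2,0,0,0,0]]'; python3 -m jog '[[-1,0,-1,0,0,0,0],[-1,0,-2,0,0,0,0],[-1,0,-2,0,0,0,0]]'; python3 -m jog '[[-1,0,-1,0,0,0,0],[-1,0,-1,0,0,0,0]]'
```

```text
clock: 17.1
position: [0.5816, 0.235, 0.1116]
ee_rot: [-1.211, 1.208, 1.211]
force: [-2.2, -0.4, 4.5]
finger_gap: 0.0409
clock: 17.4
position: [0.5829, 0.235, 0.1115]
ee_rot: [-1.211, 1.209, 1.212]
force: [-4.8, 0.2, 5.2]
finger_gap: 0.0415
clock: 17.6
position: [0.5837, 0.235, 0.1115]
ee_rot: [-1.211, 1.209, 1.213]
force: [-6.0, 0.8, 6.3]
finger_gap: 0.0413
```

```bash
python3 -m jog '[[-1,0,-0.5,0,0,0,0],[-1,0,-1,0,0,0,0],[-1,0,-1,0,0,0,0]]'; python3 -m jog '[[-1,0,-0.5,0,0,0,0],[-1,0,-1,0,0,0,0],[-1,0,-1,0,0,0,0]]'; python3 -m jog '[[-1,0,-0.5,0,0,0,0],[-1,0,-1,0,0,0,0],[-1,0,-1,0,0,0,0]]'
```

```text
clock: 17.9
position: [0.5846, 0.235, 0.1115]
ee_rot: [-1.211, 1.21, 1.213]
force: [-6.3, 0.5, 6.9]
finger_gap: 0.0411
clock: 18.2
position: [0.5855, 0.235, 0.1115]
ee_rot: [-1.211, 1.21, 1.213]
force: [-5.5, 0.1, 6.2]
finger_gap: 0.0416
clock: 18.5
position: [0.5863, 0.235, 0.1114]
ee_rot: [-1.211, 1.21, 1.213]
force: [-6.1, -0.6, 5.8]
finger_gap: 0.0414
```

```bash
python3 -m jog '[[-1,0,-0.5,0,0,0,0],[-1,0,-1,0,0,0,0],[-1,0,-1,0,0,0,0]]'; python3 -m jog '[[-1,0,-0.5,0,0,0,0],[-1,0,-1,0,0,0,0],[-1,0,-1,0,0,0,0]]'; python3 -m jog '[[-1,0,-0.5,0,0,0,0],[-1,0,-1,0,0,0,0],[-1,0,-1,0,0,0,0]]'
```

```text
clock: 18.8
position: [0.5877, 0.235, 0.1115]
ee_rot: [-1.211, 1.209, 1.213]
force: [-5.8, -0.0, 5.6]
finger_gap: 0.0415
clock: 19.1
position: [0.5887, 0.235, 0.1115]
ee_rot: [-1.211, 1.209, 1.213]
force: [-5.5, 0.2, 6.0]
finger_gap: 0.0412
clock: 19.4
position: [0.5897, 0.235, 0.1115]
ee_rot: [-1.211, 1.209, 1.213]
force: [-5.1, 0.4, 6.0]
finger_gap: 0.041
```

```bash
python3 -m jog '[[-1,0,-0.5,0,0,0,0],[-1,0,-1,0,0,0,0],[-1,0,-1,0,0,0,0]]'; python3 -m jog '[[-1,0,-0.5,0,0,0,0],[-1,0,-1,0,0,0,0],[-1,0,-1,0,0,0,0]]'; python3 -m jog '[[-1,0,-0.5,0,0,0,0],[-1,0,-1,0,0,0,0],[-1,0,-1,0,0,0,0]]'; python3 -c "
from h import *
st();cv2.imwrite('pics/w10.png',imaging.get_image('wrist'))"
```

```text
clock: 19.7
position: [0.5906, 0.235, 0.1114]
ee_rot: [-1.211, 1.209, 1.213]
force: [-4.9, 0.0, 4.7]
finger_gap: 0.0414
clock: 20.0
position: [0.5917, 0.235, 0.1115]
ee_rot: [-1.211, 1.209, 1.213]
force: [-5.8, -0.2, 7.0]
finger_gap: 0.0419
clock: 20.3
position: [0.5926, 0.235, 0.1115]
ee_rot: [-1.211, 1.21, 1.213]
force: [-6.2, 0.3, 5.6]
finger_gap: 0.0413
t 20.30 pos [0.5926 0.235  0.1115] rv [-1.2107  1.2095  1.2127] f [-6.23  0.28  5.65] gap 0.0413
[[-2.e-03 -1.e+00 -3.e-03]
 [-3.e-04 -3.e-03  1.e+00]
 [-1.e+00  2.e-03 -3.e-04]]
```

View pics/w10.png

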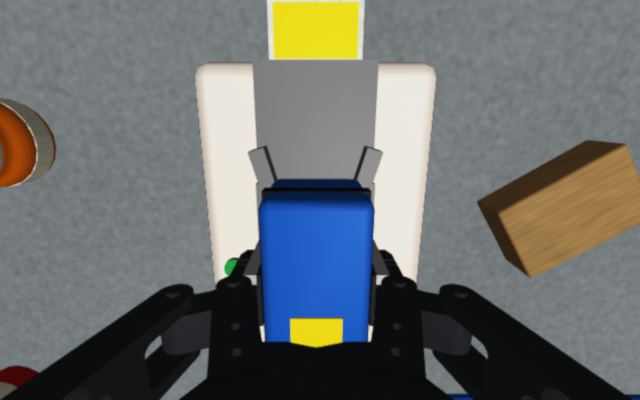

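No slip in the grip (spot still at (316,332)). I continue until the force pattern changes.

```bash
python3 -m jog '[[-1,0,-0.5,0,0,0,0],[-1,0,-1,0,0,0,0],[-1,0,-1,0,0,0,0]]'; python3 -m jog '[[-1,0,-0.5,0,0,0,0],[-1,0,-1,0,0,0,0],[-1,0,-1,0,0,0,0]]'
```

```text
clock: 20.65
position: [0.5936, 0.235, 0.1115]
ee_rot: [-1.211, 1.21, 1.213]
force: [-5.5, 0.3, 6.0]
finger_gap: 0.0414
clock: 20.95
position: [0.5945, 0.235, 0.1115]
ee_rot: [-1.211, 1.21, 1.213]
force: [-5.2, 0.2, 7.0]
finger_gap: 0.041
```

```bash
python3 -m jog '[[-1,0,-0.5,0,0,0,0],[-1,0,-1,0,0,0,0],[-1,0,-1,0,0,0,0]]'
```

```text
clock: 21.25
position: [0.5956, 0.235, 0.1115]
ee_rot: [-1.211, 1.21, 1.213]
force: [-6.7, 0.8, 5.8]
finger_gap: 0.0418
```

```bash
python3 -m jog '[[-1,0,-0.5,0,0,0,0],[-1,0,-1,0,0,0,0],[-1,0,-1,0,0,0,0]]'; python3 -m jog '[[-1,0,-0.5,0,0,0,0],[-1,0,-0.5,0,0,0,0]]'
```

```text
clock: 21.55
position: [0.5967, 0.235, 0.1115]
ee_rot: [-1.211, 1.209, 1.213]
force: [-5.2, 0.0, 5.3]
finger_gap: 0.0413
clock: 21.75
position: [0.597, 0.235, 0.1114]
ee_rot: [-1.211, 1.21, 1.213]
force: [-6.1, 0.7, 6.3]
finger_gap: 0.0417
```

```bash
python3 -m jog '[[-1,0,-0.5,0,0,0,0],[-1,0,-0.5,0,0,0,0]]'; python3 -m jog '[[-1,0,-0.5,0,0,0,0],[-1,0,-0.5,0,0,0,0]]'
```

```text
clock: 21.95
position: [0.5974, 0.235, 0.1114]
ee_rot: [-1.211, 1.21, 1.213]
force: [-6.8, 1.0, 6.3]
finger_gap: 0.0412
clock: 22.15
position: [0.5979, 0.235, 0.1114]
ee_rot: [-1.211, 1.21, 1.213]
force: [-6.7, 0.7, 6.1]
finger_gap: 0.0415
```

```bash
python3 -m jog '[[-1,0,-0.5,0,0,0,0],[-1,0,-0.5,0,0,0,0]]'; python3 -m jog '[[-1,0,-0.5,0,0,0,0],[-1,0,-0.5,0,0,0,0]]'
```

```text
clock: 22.35
position: [0.5983, 0.235, 0.1114]
ee_rot: [-1.21, 1.21, 1.213]
force: [-5.9, 0.6, 6.6]
finger_gap: 0.0414
clock: 22.55
position: [0.5988, 0.235, 0.1114]
ee_rot: [-1.21, 1.21, 1.213]
force: [-6.5, 0.1, 7.1]
finger_gap: 0.0411
```

```bash
python3 -m jog '[[-1,0,-0.5,0,0,0,0],[-1,0,-0.5,0,0,0,0]]'; python3 -m jog '[[-1,0,-0.5,0,0,0,0],[-1,0,-0.5,0,0,0,0]]'
```

```text
clock: 22.75
position: [0.5989, 0.235, 0.1113]
ee_rot: [-1.21, 1.211, 1.214]
force: [-8.3, 0.6, 7.6]
finger_gap: 0.0415
clock: 22.95
position: [0.599, 0.235, 0.1113]
ee_rot: [-1.21, 1.212, 1.214]
force: [-10.0, 0.2, 8.0]
finger_gap: 0.0414
```

The force is rising with almost no motion, so this looks like the hard stop. One more small step, then back off gently to test the catch.

```bash
python3 -m jog '[[-1,0,-0.5,0,0,0,0],[-1,0,-0.5,0,0,0,0]]'; python3 -m jog '[[-1,0,1.5,0,0,0,0],[-1,0,1.5,0,0,0,0]]'; python3 -m jog '[[-1,0,1,0,0,0,0],[-1,0,1,0,0,0,0]]'; python3 -m jog '[[-1,0,1,0,0,0,0],[-1,0,1,0,0,0,0]]'
```

```text
clock: 23.15
position: [0.599, 0.235, 0.1113]
ee_rot: [-1.209, 1.212, 1.215]
force: [-11.0, 1.1, 9.6]
finger_gap: 0.0413
clock: 23.35
position: [0.5988, 0.235, 0.1114]
ee_rot: [-1.211, 1.21, 1.213]
force: [-6.3, 0.1, 6.9]
finger_gap: 0.0411
clock: 23.55
position: [0.5985, 0.235, 0.1115]
ee_rot: [-1.211, 1.209, 1.212]
force: [-4.1, -0.7, 5.1]
finger_gap: 0.0414
clock: 23.75
position: [0.5979, 0.2351, 0.1115]
ee_rot: [-1.212, 1.208, 1.211]
force: [-3.1, -0.9, 4.4]
finger_gap: 0.0412
```

```bash
python3 -m jog '[[-1,0,1,0,0,0,0],[-1,0,1,0,0,0,0]]'; python3 -m jog '[[-1,0,1,0,0,0,0],[-1,0,1,0,0,0,0]]';  python3 -m jog '[[-1,0,0.5,0,0,0,0],[-1,0,0.5,0,0,0,0]]'
```

```text
clock: 23.95
position: [0.597, 0.2351, 0.1115]
ee_rot: [-1.212, 1.208, 1.211]
force: [-2.1, -0.8, 3.4]
finger_gap: 0.0413
clock: 24.15
position: [0.5964, 0.2351, 0.1116]
ee_rot: [-1.212, 1.207, 1.211]
force: [-0.7, -1.3, 1.0]
finger_gap: 0.041
clock: 24.35
position: [0.5962, 0.2351, 0.1117]
ee_rot: [-1.212, 1.206, 1.21]
force: [2.6, -0.7, 0.5]
finger_gap: 0.0414
```

```bash
python3 -m jog '[[-1,0,0.5,0,0,0,0],[-1,0,0.5,0,0,0,0]]'; python3 -m jog '[[-1,0,0.5,0,0,0,0],[-1,0,0.5,0,0,0,0]]'
```

```text
clock: 24.55
position: [0.596, 0.2351, 0.1117]
ee_rot: [-1.212, 1.206, 1.21]
force: [5.0, -1.7, -2.0]
finger_gap: 0.0411
clock: 24.75
position: [0.5958, 0.2352, 0.1118]
ee_rot: [-1.213, 1.205, 1.21]
force: [6.7, -1.0, -2.7]
finger_gap: 0.0416
```

It holds against a 6.7 N pull at x = 0.596, so it is latched. I relax to neutral, open and lift away.

```bash
python3 -m jog '[[-1,0,-1.5,0,0,0,0],[-1,0,-1.5,0,0,0,0],[1,0,-1.5,0,0,0,0],[1,0,-1.5,0,0,0,0],[1,0,-1.5,0,0,0,0],[1,0,-1.5,0,0,0,0],[1,0,-1.5,0,0,0,0]]'; python3 -m jog '[[1,-10,0,0,0,0,0],[1,-30,0,0,0,0,0],[1,-70,0,0,0,0,0],[1,-110,0,0,0,0,0],[1,-110,30,0,0,0,0],[1,-110,30,0,0,0,0],[1,-110,30,0,0,0,0]]'; python3 - <<'E'
from h import *
st();c=imaging.camera_info("wrist");im=imaging.get_image("wrist");cv2.imwrite("pics/w11.png",im)
ce=[x for x,_ in comps(mask(im,'yel',(250,60,400,400)),50)];print(ce,ray(c,ce,.132))
cv2.imwrite("pics/t11.png",cv2.resize(imaging.get_image("top")[90:250,180:460],None,fx=2.8,fy=2.8))
E
```

```text
clock: 25.45
position: [0.5958, 0.2351, 0.1115]
ee_rot: [-1.211, 1.208, 1.212]
force: [0.2, -0.0, -0.4]
finger_gap: 0.0852
clock: 26.15
position: [0.5658, 0.2351, 0.2223]
ee_rot: [-1.212, 1.207, 1.211]
force: [-0.0, -0.7, 1.1]
finger_gap: 0.085
t 26.15 pos [0.5658 0.2351 0.2223] rv [-1.212   1.2068  1.2114] f [-0.05 -0.68  1.06] gap 0.0850
[[ 8.0e-04 -1.0e+00 -3.6e-03]
 [ 2.0e-04 -3.6e-03  1.0e+00]
 [-1.0e+00 -8.0e-04  2.0e-04]]
[array([315.43888242,  89.96623981]), array([315.54019293, 270.5       ])] [[0.48472776 0.23435408 0.132     ]
 [0.61418431 0.23503265 0.132     ]]
```

View pics/w11.png

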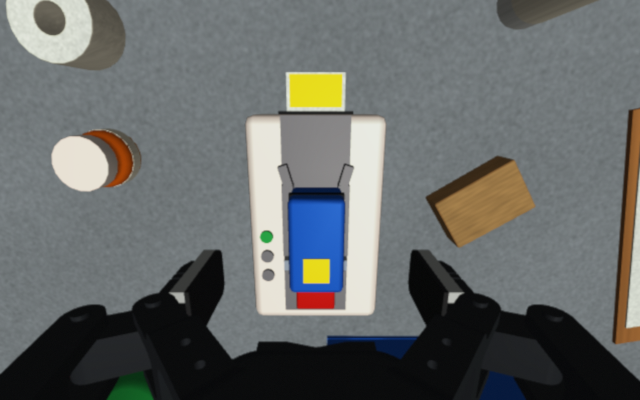

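View pics/t11.png

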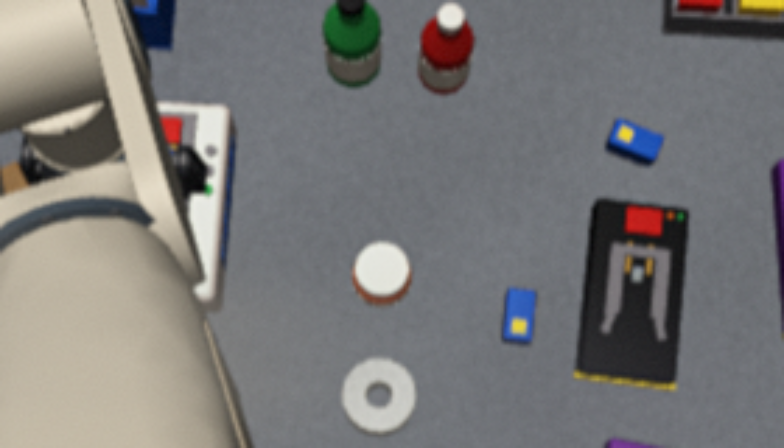

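After letting go, the battery is still at x ≈ 0.596 (spot at (315,270)), straight, and has not sprung back. Nothing else has moved. I hand in.

```bash
python3 -c "
from h import *
c=imaging.camera_info('wrist');im=imaging.get_image('wrist')
ce=[x for x,_ in comps(mask(im,'yel',(280,250,350,300)),50)];print(ce,ray(c,ce,.132))
st();print(arm.job_done())"
```

```text
[array([315.91719745, 270.32802548])] [[0.6140847  0.23522028 0.132     ]]
t 26.30 pos [0.5664 0.235  0.2213] rv [-1.2114  1.2081  1.2115] f [ 0.32 -0.35  0.12] gap 0.0854
[[-2.e-04 -1.e+00 -3.e-03]
 [-2.e-04 -3.e-03  1.e+00]
 [-1.e+00  2.e-04 -2.e-04]]
the job is handed in; nothing more can be done
None
```

The battery is in the printer's dovetail, its catch has apparently clicked, and I handed the job in at 26.3 s. No verdict was reported, and the catch joint itself can't be read, so the click is judged by feel and by the battery staying put.

- **At the dock:** I pressed the red catch with about 3–4 N. The battery popped about 15 mm out, and I slid it out and lifted it clear. The highest wrist reading there was about 6 N.
- **Into the printer:** It slid in with 5–7 N of push along the slide. I pressed to 11 N at the hard stop (total wrist force about 15 N). I then backed off, and it held against a 6.7 N pull.
- **Last checks:** After letting go, two pictures show it at x ≈ 0.596, straight and centred, and not springing back. That is about 6 mm beyond my estimate of the seat mark, inside the 11 mm limit. The gripper is clear of the printer. In the last overhead picture the bystanders in view look unmoved; the arm hides some of the counter.

No check failed. Two small disagreements remain:
- The pop-out measured slightly more than the stated 10–14 mm.
- My seat position is uncertain by 2–3 mm, because the printer's edges gave slightly different values.

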